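# Stack the tip cases and hover the last one over the column

## Task

Two deep tip cases and a shallow one lie to the left of the tube rack; stack the two deep ones squarely, one at a time in either order, onto the deep case that already stands to the right of the rack. Then bring the shallow case over and finish while holding it level and still, square above the three-high column with a gap of about one and a half centimetres and without it ever touching the column, so that I can slip a liner sheet in: do not set it down or let go. Leave the standing case where it is, and do not shift the rack or anything else on the bench.

Things in the scene. Friction and masses are not known exactly. Their poses are not given: they have to be found in the camera images.
- base_case: Closed pipette-tip case, blue body, white lid, flat-topped box: 108 mm long (its x), 58 wide (its y), 50 high. Origin: centre of the underside, z up. Latch and hinge stand out 2 to 3 mm at the short ends; plain long sides. Stays shut. Foot of the column, about 0.3 kg, loose, alone right (-y) of the tube rack, turned up to 0.4 rad from world x.
- deep_case_1: Closed pipette-tip case, blue body, white lid, flat-topped box: 108 mm long (its x), 58 wide (its y), 50 high. Origin: centre of the underside, z up. Latch and hinge stand out 2 to 3 mm at the short ends; plain long sides. Stays shut. One of two identical deep cases left (+y) of the rack, loose, on the bench, about 0.18 kg.
- deep_case_2: Closed pipette-tip case, blue body, white lid, flat-topped box: 108 mm long (its x), 58 wide (its y), 50 high. Origin: centre of the underside, z up. Latch and hinge stand out 2 to 3 mm at the short ends; plain long sides. Stays shut. The other identical deep case left (+y) of the rack, loose, on the bench, about 0.18 kg. With both stacked the column top is 150 mm above the bench.
- shallow_case: Closed pipette-tip case, blue body, white lid, flat-topped box: 108 mm long (its x), 58 wide (its y), 28 high. Origin: centre of the underside, z up. Latch and hinge stand out 2 to 3 mm at the short ends; plain long sides. Stays shut. The one shallow case, left (+y) of the rack, loose, about 0.12 kg. It and the deep ones swap places. The one to hold at the end.
- tube_rack: Grey rack with two rows of white-capped clear tubes, 240 mm along its x, 60 mm along its y, 105 mm high to the caps; loose, roughly along world x between the column and the other cases; to be carried over. Origin: centre of the underside.
- amber_bottle: Amber jar with black cap, 56 mm diameter, 115 mm high, loose bystander beyond the rack. Origin: centre of the underside.
- beaker: Open glass beaker, 60 mm across, 75 mm high, loose bystander on the left. Origin: centre of the underside.
- cream_jar: White jar, 48 mm diameter, 60 mm high, loose bystander at the far right. Origin: centre of the underside.
- spatula: Thin flat steel lab spatula, 150 mm long, 12 mm wide, 4 mm thick, lying near the robot on the right, loose bystander. Origin: centre of the underside.
- timer: White bench timer, 30 x 65 x 60 mm high, loose bystander at the far right. Origin: centre of the underside.
Things that resemble listed ones, but are neither listed nor needed, are in the scene too. Leave any orange look-alike of the shallow_case alone.

How it is judged:
By the outcome, as a careful person would: the job done as asked, in the order asked, and still so for the second after the job is handed in, while the arm keeps its last pose, push and grip.
It also fails if it takes over 72 s, if anything falls off the work surface, if the arm or the gripper's body presses on something with over 40 N, if the wrist force passes 120 N, or if a joint passes its speed limit or range.

## Robot

A 6-joint arm with a two-finger parallel gripper is mounted at the origin on the work surface. World frame = base frame: x ahead of the robot, y to its left, z up, the work surface at z = 0. Lengths are in m, angles in rad, forces in N, time in s.
With the tool pointing down it reaches from about 0.275 to 0.725 m from the base axis. Payload 15.9 kg.
Tool frame: the origin (TCP) lies midway between the tips of the shut fingers; the grasp point (between the pads) lies 19 mm behind it; z points along the fingers, y is the line along which they close (so a half turn about z gives the same grasp; the last joint's range is limited). The gripper opens to 85 mm and grips with 20 to 120 N. Pads are 22 mm wide; open, the fingers measure 114 mm over their backs; the gripper's body (76 mm by 85 mm) begins 54 mm behind the grasp point. The pads swing forward as they close: fully open they stand 13 mm farther back than shut.
Start: joints at [-1.317, 0.213, -0.034, 1.323, 0, 1.571], TCP at [0.126, -0.484, 0.231] pointing down, gripper open.
Joint ranges: [-2.98, 2.98], [-0.74, 1.72], [-1.14, 1.35], [-2.1, 2.04], [-1.57, 1.44], [-3.14, 3.14]. Speed limits (rad/s): [1.89, 1.89, 2.39, 2.57, 3.14, 3.14].

## Interface

Orientations are given as a unit quaternion [w, x, y, z].
In Python, from station import sense, grab_frame, hand_in gives the robot as it stands.
- The arm moves only by the tool apply_moves, never from a script. Its argument "plan" is a list of rows, each an object with "slide": the shift along the tool's x, y, z in mm, a list of three; "spin": the turn about the tool's z in rad. A call has 1 to 8 rows; each row shifts and turns the commanded pose from where the row before left it, along the tool's axes as they then stand; what a row does not reach is not made up. A row lasts 1/10 s, in which the tool goes at most 50 mm and 8.59 degrees, less where a joint would pass 70% of its speed; a pose out of reach is approached as far as the arm can. A call is refused whole if a number of a shift passes 50 or a number of a turn 0.15, either way. A call with a gripper value outside its range is refused whole. "claw" is the finger opening in mm, from 0 to 85.4, set as the call begins (left out, the last holds). The fingers move at their own pace and stop on an object; "grip_force" is the grip in N (left out, the last holds). Time passes only in rows, so rows that do not move let the fingers close. It gives the time, the measured TCP pose, the force, the opening and the grip force at its end, in the units of the state.
- sense(): the state, without advancing time (a new reading comes with each control period).
- grab_frame(name): name is "scene" or "top" or "wrist"; returns a dict with "color" (384x512x3 uint8, red, green, blue), "z_map" (384x512 float32, m along the optical axis (not along the pixel's ray), 0 where there is no reading), "fovy" (degrees; the focal length in pixels is half the picture's height over the tangent of half this angle, whatever the lens; pixels are square), "cx", "cy" (the principal point, pixels), "position" and "attitude" of the camera in the world. Camera axes: x right, y down, z forward; pixel columns grow to the right and rows downward; lengths in m; the calibration is good to about 2 mm. The wrist camera is an equidistant fisheye: a pixel r from the principal point sees the ray r / f radians off the axis. A picture is of the moment at which its call begins.
- hand_in(): hands the job in; it is judged then, once.
The state is a dict: "t": time; "joint_positions": joint angles; "joint_velocities": joint speeds; "tau": joint torques, N m; "tcp_pos": TCP position; "orientation": TCP orientation; "force": force on the tool from outside, world axes, zero at the start; "moment": the same for the moment, N m; "width": opening from 0.0 (shut) to 1.0 (fully open); "grasp_force": force on a finger pad.
Only numpy, scipy, OpenCV 4.12 (cv2) and the standard library are available. Lean on these libraries where they do the work, as an engineer would, in place of code of your own. Each camera call takes 0.05 s, during which the arm holds its last target. There are 200 camera calls.

## Working session

There is one attempt and no reset: what is moved stays moved. The work goes in short steps, Python scripts to look and compute and a tool call to move; the robot and the scene stay as the last step left them, time stands still between calls to the robot, and variables do not carry over. Pictures are saved under pics/ and viewed, at most 10 in all, crops included, and the job is handed in when it is done.

Besides the shell and the picture viewer there is one more tool, called after ">>>" in YAML: its name, and indented under it one key for each argument. apply_moves: Moves the arm, as the interface text tells. Its arguments: {"type":"object","properties":{"plan":{"type":"array","items":{"type":"object","properties":{"slide":{"type":"array","items":{"type":"number"}},"spin":{"type":"number"}}}},"claw":{"type":"number"},"grip_force":{"type":"number"}},"required":["plan"]}

```bash
mkdir -p pics; ls
python3 - <<'E'
from station import *
import cv2,numpy as np
s=sense();print(s['t'],s['tcp_pos'],s['orientation'],s['width'])
ims=[]
for n in("scene","top"):
    f=grab_frame(n);np.savez(f'{n}0.npz',**f);print(n,f['fovy'],f['cx'],f['cy'],f['position'],f['attitude'],(f['z_map']>0).mean());cv2.imwrite(f'pics/{n}0.png',f['color'][:,:,::-1])
E
```

```text
pics
0.0 [ 0.12545085 -0.4836589   0.23081181] [-5.58837875e-04  9.91960854e-01  1.26543850e-01 -7.65143313e-05] 0.9978595574454916
scene 42.24639420045392 252.46779233550086 181.12924121745542 [1.0374588  0.84018596 1.25789055] [-0.08881951  0.28308886  0.90516793 -0.30437283] 0.9959920247395834
top 48.67222914992502 260.835787730524 190.93170134821298 [0.33736289 0.09321349 1.21568875] [ 0.06388644 -0.6999407   0.70923537 -0.05465096] 0.9959513346354166
```

View pics/top0.png

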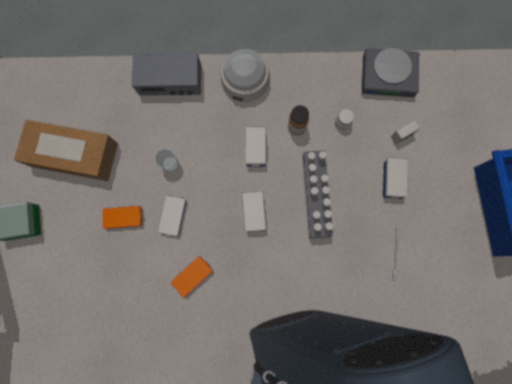

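View pics/scene0.png

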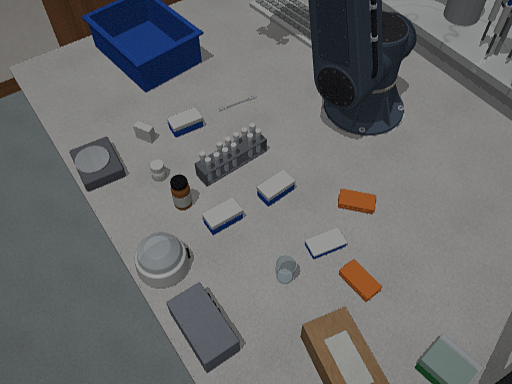

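The top view shows white-lidded candidates at (256,146) and (254,212), both deep, plus (172,216), which is thinner and so the shallow one. The base case stands alone right of the rack at (396,178). The orange look-alikes at (122,217) and (192,277) stay put. The scene view agrees: base (186,122), deep (223,216) and (276,188), shallow (326,243).

```bash
cat > h.py <<'E'
import numpy as np,cv2
from scipy.spatial.transform import Rotation as R
def rot(q): return R.from_quat(np.roll(q,-1)).as_matrix()
def foc(f): return 192/np.tan(np.radians(float(f['fovy']))/2)
def rays(f,uv,fish=False):
    uv=np.asarray(uv,float).reshape(-1,2); d=(uv-[float(f['cx']),float(f['cy'])])/foc(f)
    if fish:
        r=np.linalg.norm(d,axis=1,keepdims=True)+1e-9
        c=np.hstack([d/r*np.sin(r),np.cos(r)])
    else: c=np.hstack([d,np.ones((len(d),1))])
    return c@rot(f['attitude']).T
def plane(f,uv,z,fish=False):
    r=rays(f,uv,fish);p=np.asarray(f['position']);return p+r*((z-p[2])/r[:,2])[:,None]
def cloud(f):
    v,u=np.mgrid[:384,:512];d=np.stack([(u-float(f['cx']))/foc(f),(v-float(f['cy']))/foc(f),np.ones(u.shape)],-1)
    return np.asarray(f['position'])+(d*f['z_map'][...,None])@rot(f['attitude']).T
def lid(f,seed,z,fish=False,thr=150):
    """lid rectangle: white blob at seed, contour cast on plane z -> centre, yaw, sizes"""
    hsv=cv2.cvtColor(f['color'],cv2.COLOR_RGB2HSV)
    m=((hsv[...,2]>thr)&(hsv[...,1]<60)).astype(np.uint8)
    n,l=cv2.connectedComponents(m,connectivity=4);b=(l==l[seed[1],seed[0]]).astype(np.uint8)
    c=max(cv2.findContours(b,0,cv2.CHAIN_APPROX_NONE)[0],key=len)[:,0]
    P=plane(f,c,z,fish)[:,:2].astype(np.float32)
    (x,y),(w,h),a=cv2.minAreaRect(P*1000)
    if w<h:a+=90;w,h=h,w
    a=(a+90)%180-90
    return x/1000,y/1000,np.radians(a),w,h,b
E
python3 - <<'E'
from h import *
for n,seeds in (("top",dict(d1=(256,146),d2=(254,212),sh=(172,216),base=(396,178))),("scene",dict(d1=(223,214),d2=(276,186),sh=(326,243),base=(186,120)))):
    f=dict(np.load(n+'0.npz'));C=cloud(f)
    f['color']=f['color']
    hsv=cv2.cvtColor(f['color'],cv2.COLOR_RGB2HSV)
    for k,s in seeds.items():
        print(n,k,hsv[s[1],s[0]],'depth pt',C[s[1],s[0]].round(3))
        r=lid(f,s,.028 if k=='sh' else .05,thr=165);m=r[5]>0
        print('  ',np.round(r[:5],3),m.sum(),'zmed',np.median(C[m][:,2]).round(4),np.median(C[m],0).round(3))
    if n=='top':
        for k,u in dict(rackA=(312,155),rackB=(322,228),bottle=(300,116),beaker=(168,161)).items():
            print(k,C[u[1],u[0]].round(3))
        m=(C[...,2]>.03)&(abs(C[...,0]-.4)<.25)&(abs(C[...,1]+.03)<.055)
        P=C[m];print('rack-ish',P.min(0),P.max(0))
    c=f['color'][80:280,100:450] if n=='top' else None
    if c is not None: cv2.imwrite('pics/crop0.png',cv2.resize(c[:,:,::-1],None,fx=2.2,fy=2.2))
E
```

```text
top d1 [ 15  18 166] depth pt [0.664 0.119 0.052]
   [ 0.688  0.124  0.541 46.719 20.904] 54 zmed 0.0498 [0.689 0.122 0.05 ]
top d2 [ 14  17 166] depth pt [0.476 0.127 0.049]
   [4.8000e-01 1.2900e-01 6.3000e-02 9.5387e+01 4.6480e+01] 415 zmed 0.0496 [0.485 0.132 0.05 ]
top sh [ 15  18 166] depth pt [0.471 0.359 0.027]
   [ 0.459  0.354 -0.223 69.196 26.893] 132 zmed 0.0279 [0.453 0.351 0.028]
top base [ 11  18 160] depth pt [ 0.567 -0.271  0.047]
   [5.710000e-01 1.350000e-01 1.549000e+00 1.541577e+03 1.096718e+03] 195628 zmed -0.0001 [ 0.539  0.117 -0.   ]
rackA [ 0.623 -0.032  0.101]
rackB [ 0.429 -0.057  0.062]
bottle [ 0.73  -0.002  0.111]
beaker [0.637 0.38  0.001]
rack-ish [ 0.20194449 -0.08499271  0.03118849] [0.64874942 0.02499689 0.79025068]
scene d1 [  0   0 151] depth pt [0.671 0.132 0.049]
   [ 4.440000e-01 -6.900000e-02 -6.200000e-01  2.142295e+03  1.547421e+03] 196603 zmed -0.0017 [ 0.535  0.049 -0.002]
scene d2 [ 20   5 150] depth pt [0.486 0.139 0.05 ]
   [ 4.440000e-01 -6.900000e-02 -6.200000e-01  2.142295e+03  1.547421e+03] 196603 zmed -0.0017 [ 0.535  0.049 -0.002]
scene sh [ 30   2 150] depth pt [0.477 0.367 0.024]
   [ 4.330000e-01 -8.600000e-02 -6.200000e-01  2.181314e+03  1.575605e+03] 196603 zmed -0.0017 [ 0.535  0.049 -0.002]
scene base [ 30   3 150] depth pt [ 0.569 -0.261  0.045]
   [ 4.440000e-01 -6.900000e-02 -6.200000e-01  2.142295e+03  1.547421e+03] 196603 zmed -0.0017 [ 0.535  0.049 -0.002]
```

View pics/crop0.png

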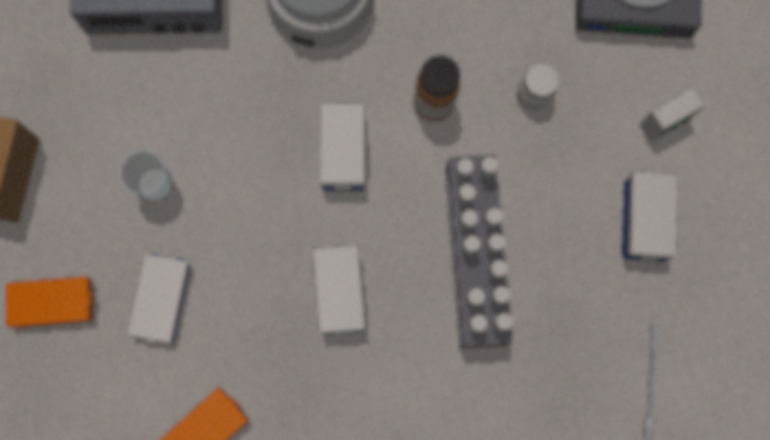

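The crop shows both deep cases, (343,146) and (339,290), with dark blue bodies. The shallow case is at (159,298) with a thin side, and the base is at (652,216). Brightness barely separates lids from the bench, so I'll segment by height in the depth map instead.

```bash
cat >> h.py <<'E'
def lidz(f,seed,z,tol=.008):
    """lid by height band (depth), contour cast on plane z"""
    C=cloud(f);Z=cv2.medianBlur(C[...,2].astype(np.float32),3)
    b=(abs(Z-z)<tol).astype(np.uint8)
    n,l=cv2.connectedComponents(b,connectivity=4);b=(l==l[seed[1],seed[0]]).astype(np.uint8)
    c=max(cv2.findContours(b,0,cv2.CHAIN_APPROX_NONE)[0],key=len)[:,0]
    (x,y),(w,h),a=cv2.minAreaRect(plane(f,c,z)[:,:2].astype(np.float32)*1000)
    if w<h:a+=90;w,h=h,w
    P=plane(f,np.argwhere(b)[:,::-1],z)[:,:2];cov=np.linalg.eigh(np.cov(P.T))[1][:,1]
    return np.round([x/1000,y/1000,np.radians((a+90)%180-90),w,h,*P.mean(0),np.arctan(cov[1]/cov[0]),b.sum()],3)
E
python3 - <<'E'
from h import *
for n,seeds in (("top",dict(d1=(256,146),d2=(254,212),sh=(172,216),base=(396,178))),("scene",dict(d1=(223,214),d2=(276,186),sh=(326,243),base=(186,120)))):
    f=dict(np.load(n+'0.npz'))
    for k,s in seeds.items(): print(n,k,lidz(f,s,.028 if k=='sh' else .05))
f=dict(np.load('top0.npz'));C=cloud(f)
m=np.zeros((384,512),bool);m[145:245,295:340]=1;m&=(C[...,2]>.03)
P=C[m];print('rack',P.min(0),P.max(0))
from station import *
f=grab_frame('wrist');print(f['fovy'],f['cx'],f['cy'],f['position'],f['attitude']);cv2.imwrite('pics/wrist0.png',f['color'][:,:,::-1])
E
```

```text
top d1 [ 6.68000e-01  1.22000e-01 -6.00000e-03  1.06052e+02  5.68170e+01
  6.67000e-01  1.23000e-01  1.50000e-02  7.55000e+02]
top d2 [4.80000e-01 1.29000e-01 7.10000e-02 1.07722e+02 5.77410e+01 4.80000e-01
 1.29000e-01 7.60000e-02 8.10000e+02]
top sh [ 4.74000e-01  3.62000e-01 -1.96000e-01  1.11002e+02  5.85680e+01
  4.74000e-01  3.62000e-01 -1.89000e-01  7.95000e+02]
top base [ 5.70000e-01 -2.71000e-01 -9.70000e-02  1.08822e+02  5.90600e+01
  5.70000e-01 -2.71000e-01 -1.03000e-01  8.07000e+02]
scene d1 [ 6.70000e-01  1.26000e-01 -8.00000e-03  1.07863e+02  6.02350e+01
  6.71000e-01  1.26000e-01 -1.00000e-03  6.35000e+02]
scene d2 [4.82000e-01 1.33000e-01 8.20000e-02 1.08696e+02 6.09630e+01 4.83000e-01
 1.32000e-01 9.20000e-02 5.71000e+02]
scene sh [ 4.76000e-01  3.65000e-01 -1.94000e-01  1.10002e+02  5.91530e+01
  4.77000e-01  3.65000e-01 -1.90000e-01  6.92000e+02]
scene base [ 5.72000e-01 -2.68000e-01 -8.10000e-02  1.08669e+02  6.25880e+01
  5.72000e-01 -2.68000e-01 -8.80000e-02  4.16000e+02]
rack [ 0.33736289 -0.08495048  0.03118849] [0.64874942 0.09321349 1.21568875]
65.70646984690485 251.97261852378912 196.2623400737307 [ 0.19642553 -0.46590744  0.37464954] [ 0.11320447  0.78259861 -0.60580371 -0.08789779]
```

View pics/wrist0.png

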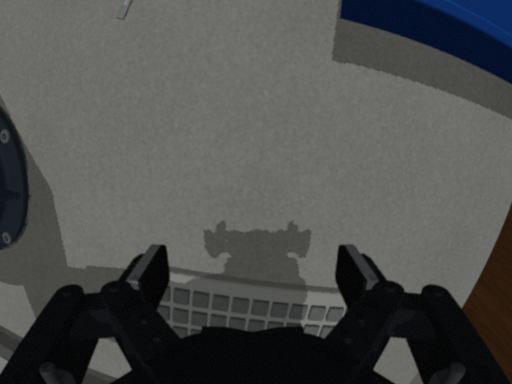

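Top and scene agree to within about 4 mm, and sizes and heights match the listing. The base is at about (0.571,-0.270), d2 (0.481,0.131), d1 (0.669,0.124) and the shallow case (0.475,0.363). I'll go over the base first for a wrist-camera look.

>>> apply_moves:
  plan:
    - {"slide":[40,-10,0]}
    - {"slide":[40,-12,0]}
    - {"slide":[40,-12,0]}
    - {"slide":[40,-12,0]}
    - {"slide":[40,-12,0]}
    - {"slide":[40,-12,0]}
    - {"slide":[40,-12,0]}
    - {"slide":[40,-12,0]}
  claw: 85
  grip_force: 40

```text
invalid input at $.plan[0]: expected keys slide, spin
```

>>> apply_moves:
  plan:
    - {"slide":[40,-12,0]}
    - {"slide":[40,-12,0]}
    - {"slide":[15,0,0]}
    - {"slide":[0,0,0],"spin":0.12}
    - {"slide":[0,0,0],"spin":0.12}
    - {"slide":[0,0,0],"spin":0.11}
    - {"slide":[0,0,0]}
    - {"slide":[0,0,0]}

```text
invalid input at $.plan[0]: expected keys slide, spin
```

```bash
cat >> h.py <<'E'
def cloudw(f):
    v,u=np.mgrid[:384,:512];r=rays(f,np.stack([u,v],-1).reshape(-1,2),True)
    fw=rot(f['attitude'])[:,2];t=f['z_map'].reshape(-1)/np.maximum(r@fw,.05)
    return (np.asarray(f['position'])+r*t[:,None]).reshape(384,512,3)
def wlid(f,xy,z,tol=.008):
    """lid near world xy at height z in wrist view"""
    C=cloudw(f);b=((abs(C[...,2]-z)<tol)&(np.hypot(C[...,0]-xy[0],C[...,1]-xy[1])<.09)).astype(np.uint8)
    b=cv2.morphologyEx(b,cv2.MORPH_OPEN,np.ones((3,3),np.uint8))
    n,l,st,ce=cv2.connectedComponentsWithStats(b);b=(l==1+np.argmax(st[1:,4])).astype(np.uint8)
    c=max(cv2.findContours(b,0,cv2.CHAIN_APPROX_NONE)[0],key=len)[:,0]
    (x,y),(w,h),a=cv2.minAreaRect(plane(f,c,z,True)[:,:2].astype(np.float32)*1000)
    if w<h:a+=90;w,h=h,w
    return np.round([x/1000,y/1000,np.radians((a+90)%180-90),w,h,np.median(C[...,2][b>0])],4),c
def st(s):
    M=rot(s['orientation']);return np.round(s['tcp_pos'],4),'theta',round(np.arctan2(M[1,0],M[0,0]),4),'tilt',np.round(M[:2,2],4),'F',np.round(s['force'],1),'w',round(s['width']*85.4,1),'g',round(s['grasp_force'],1),'t',round(s['t'],2)
E
python3 - <<'E'
from h import *
from station import *
print(*st(sense()))
f=grab_frame('wrist');print(f['position'],rot(f['attitude'])[:,2])
r,c=wlid(f,(.571,-.27),.05);print(r)
im=f['color'][:,:,::-1].copy();cv2.drawContours(im,[c.reshape(-1,1,2)],-1,(0,0,255),1);cv2.imwrite('pics/w1.png',im)
E
```

```text
[ 0.1255 -0.4837  0.2309] theta 0.2538 tilt [-0.0003  0.0009] F [-0.5  0.6  0. ] w 85.4 g 0.0 t 0.15
[ 0.19643182 -0.46593169  0.37471624] [-0.27469992 -0.07083199 -0.95891751]Traceback (most recent call last):
  File "<stdin>", line 5, in <module>
  File "h.py", line 46, in wlid
    n,l,st,ce=cv2.connectedComponentsWithStats(b);b=(l==1+np.argmax(st[1:,4])).astype(np.uint8)
                                                          ~~~~~~~~~^^^^^^^^^^
    return _wrapfunc(a, 'argmax', axis=axis, out=out, **kwds)
    return bound(*args, **kwds)
ValueError: attempt to get argmax of an empty sequence
```

Every row needs both keys. Resending.

>>> apply_moves:
  plan:
    - {"slide":[40,-10,0],"spin":0}
    - {"slide":[40,-12,0],"spin":0}
    - {"slide":[40,-12,0],"spin":0}
    - {"slide":[40,-12,0],"spin":0}
    - {"slide":[40,-12,0],"spin":0}
    - {"slide":[40,-12,0],"spin":0}
    - {"slide":[40,-12,0],"spin":0}
    - {"slide":[40,-12,0],"spin":0}
  claw: 85
  grip_force: 40

```text
t: 1.0
tcp_pos: [0.413, -0.3114, 0.2313]
orientation: [-0.0, 0.992, 0.127, -0.0]
force: [0.1, -1.3, 0.1]
width: 0.996
grasp_force: 0.0
```

>>> apply_moves:
  plan:
    - {"slide":[40,-12,0],"spin":0}
    - {"slide":[40,-12,0],"spin":0}
    - {"slide":[15,0,0],"spin":0}
    - {"slide":[0,0,0],"spin":0.12}
    - {"slide":[0,0,0],"spin":0.12}
    - {"slide":[0,0,0],"spin":0.11}
    - {"slide":[0,0,0],"spin":0}
    - {"slide":[0,0,0],"spin":0}

```text
t: 1.8
tcp_pos: [0.4975, -0.2655, 0.2312]
orientation: [-0.0, 0.999, -0.046, -0.0]
force: [-0.7, 0.2, 0.6]
width: 0.994
grasp_force: 0.0
```

```bash
cat > look.py <<'E'
import sys
from h import *
from station import *
x,y,z=map(float,sys.argv[1:4])
print(*st(sense()))
f=grab_frame('wrist')
r,c=wlid(f,(x,y),z);print('lid',r,'rows',c[:,1].min(),c[:,1].max(),'cols',c[:,0].min(),c[:,0].max())
im=f['color'][:,:,::-1].copy();cv2.drawContours(im,[c.reshape(-1,1,2)],-1,(0,0,255),1);cv2.imwrite('pics/%s.png'%sys.argv[4],im)
E
python3 look.py .571 -.27 .05 w1
```

```text
[ 0.4975 -0.2655  0.2312] theta -0.0929 tilt [-0.0002  0.0001] F [-0.7  0.2  0.6] w 84.9 g 0.0 t 1.8
lid [ 5.702000e-01 -2.743000e-01 -8.560000e-02  1.064067e+02  5.752010e+01
  5.110000e-02] rows 63 159 cols 227 280
```

View pics/w1.png

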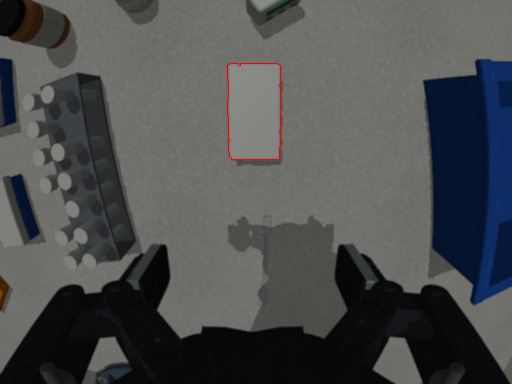

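The red outline fits the base lid (rows 63–159, cols 227–280), with size 106×57.5 mm and top at 51 mm. Next is the same view over d2.

>>> apply_moves:
  plan:
    - {"slide":[-12,-38,0],"spin":0}
    - {"slide":[-13,-38,0],"spin":0}
    - {"slide":[-12,-38,0],"spin":0}
    - {"slide":[-13,-38,0],"spin":0}
    - {"slide":[-12,-38,0],"spin":0}
    - {"slide":[-13,-38,0],"spin":0}
    - {"slide":[-12,-38,0],"spin":0}
    - {"slide":[-13,-38,0],"spin":0}

```text
t: 2.65
tcp_pos: [0.4223, -0.0019, 0.2324]
orientation: [-0.021, 1.0, -0.017, 0.0]
force: [0.0, 0.4, 0.5]
width: 0.994
grasp_force: 0.0
```

>>> apply_moves:
  plan:
    - {"slide":[-13,-38,0],"spin":0}
    - {"slide":[-12,-38,0],"spin":0}
    - {"slide":[0,0,0],"spin":-0.09}
    - {"slide":[0,0,0],"spin":-0.083}
    - {"slide":[0,0,0],"spin":0}
    - {"slide":[0,0,0],"spin":0}

```text
t: 3.25
tcp_pos: [0.3995, 0.0297, 0.2364]
orientation: [-0.039, 0.995, 0.092, 0.003]
force: [0.0, -0.8, 0.0]
width: 0.991
grasp_force: 0.0
```

```bash
python3 look.py .481 .131 .05 w2
```

```text
[0.3995 0.0297 0.2364] theta 0.1838 tilt [-0.0019  0.0781] F [ 0.  -0.8  0. ] w 84.7 g 0.0 t 3.25
lid [4.797000e-01 1.261000e-01 7.180000e-02 1.075092e+02 5.935650e+01
 5.100000e-02] rows 48 142 cols 166 223
```

```bash
python3 -c "
from station import *
import numpy as np
s=sense();print(s['joint_positions'].__class__,np.round(s['joint_positions'],3),np.round(s['joint_velocities'],3))"
```

```text
<class 'numpy.ndarray'> [ 0.013  0.007 -0.257  1.307  0.078  2.97 ] [-0.     0.002  0.001 -0.002 -0.002 -0.006]
```

>>> apply_moves:
  plan:
    - {"slide":[0,0,0],"spin":0}
    - {"slide":[0,0,0],"spin":0}

```text
t: 3.5
tcp_pos: [0.3996, 0.0297, 0.2363]
orientation: [-0.039, 0.995, 0.093, 0.003]
force: [-0.4, 0.9, 0.4]
width: 0.998
grasp_force: 0.0
```

```bash
python3 -c "
from station import *
from h import *
s=sense();print(np.round(s['joint_positions'],3),np.round(s['joint_velocities'],3));print(*st(s))"
```

```text
[ 0.013  0.008 -0.257  1.307  0.078  2.968] [ 0.001  0.001  0.     0.     0.002 -0.006]
[0.3996 0.0297 0.2363] theta 0.1853 tilt [-0.0021  0.0779] F [-0.4  0.9  0.4] w 85.2 g 0.0 t 3.5
```

Joint 6 is near its limit (j6 = j1 − θ + π), so I have to use the half-turned grasp. I'll spin the other way.

>>> apply_moves:
  plan:
    - {"slide":[0,0,0],"spin":-0.15}
    - {"slide":[0,0,0],"spin":-0.15}
    - {"slide":[0,0,0],"spin":-0.15}
    - {"slide":[0,0,0],"spin":-0.15}
    - {"slide":[0,0,0],"spin":-0.15}
    - {"slide":[0,0,0],"spin":-0.15}
    - {"slide":[0,0,0],"spin":-0.15}
    - {"slide":[0,0,0],"spin":-0.15}

```text
t: 4.3
tcp_pos: [0.3997, 0.0297, 0.2363]
orientation: [-0.031, 0.767, 0.641, 0.024]
force: [-1.5, -0.9, -0.5]
width: 0.994
grasp_force: 0.0
```

```bash
python3 -c "
from station import *
from h import *
s=sense();print(np.round(s['joint_positions'],3));print(*st(s))"
```

```text
[ 0.013  0.008 -0.257  1.307  0.078  1.762]
[0.3997 0.0297 0.2363] theta 1.3917 tilt [-0.002   0.0779] F [-1.5 -0.9 -0.5] w 84.9 g 0.0 t 4.3
```

A tilt of 0.078 rad came in when joint 6 hit its stop, and the moves cannot turn it back directly. I'll wind to the other stop and push the opposite way, which should reverse it.

>>> apply_moves:
  plan:
    - {"slide":[0,0,0],"spin":-0.15}
    - {"slide":[0,0,0],"spin":-0.15}
    - {"slide":[0,0,0],"spin":-0.15}
    - {"slide":[0,0,0],"spin":-0.15}
    - {"slide":[0,0,0],"spin":-0.15}
    - {"slide":[0,0,0],"spin":-0.15}
    - {"slide":[0,0,0],"spin":-0.15}
    - {"slide":[0,0,0],"spin":-0.15}

```text
t: 5.1
tcp_pos: [0.3997, 0.0297, 0.2363]
orientation: [-0.012, 0.271, 0.962, 0.037]
force: [0.3, -0.3, 0.1]
width: 0.991
grasp_force: 0.0
```

>>> apply_moves:
  plan:
    - {"slide":[0,0,0],"spin":-0.15}
    - {"slide":[0,0,0],"spin":-0.15}
    - {"slide":[0,0,0],"spin":-0.15}
    - {"slide":[0,0,0],"spin":-0.15}
    - {"slide":[0,0,0],"spin":-0.15}
    - {"slide":[0,0,0],"spin":-0.15}
    - {"slide":[0,0,0],"spin":-0.15}
    - {"slide":[0,0,0],"spin":-0.15}

```text
t: 5.9
tcp_pos: [0.3997, 0.0297, 0.2363]
orientation: [0.011, -0.319, 0.947, 0.037]
force: [-0.1, -0.4, 0.4]
width: 0.997
grasp_force: 0.0
```

>>> apply_moves:
  plan:
    - {"slide":[0,0,0],"spin":-0.15}
    - {"slide":[0,0,0],"spin":-0.15}
    - {"slide":[0,0,0],"spin":-0.15}
    - {"slide":[0,0,0],"spin":-0.15}
    - {"slide":[0,0,0],"spin":-0.15}
    - {"slide":[0,0,0],"spin":-0.15}
    - {"slide":[0,0,0],"spin":-0.15}
    - {"slide":[0,0,0],"spin":-0.15}

```text
t: 6.7
tcp_pos: [0.3997, 0.0297, 0.2362]
orientation: [-0.03, 0.798, -0.601, -0.024]
force: [-0.1, -0.4, -0.9]
width: 0.991
grasp_force: 0.0
```

>>> apply_moves:
  plan:
    - {"slide":[0,0,0],"spin":-0.15}
    - {"slide":[0,0,0],"spin":-0.15}
    - {"slide":[0,0,0],"spin":-0.15}
    - {"slide":[0,0,0],"spin":-0.15}
    - {"slide":[0,0,0],"spin":-0.15}
    - {"slide":[0,0,0],"spin":-0.15}
    - {"slide":[0,20,0],"spin":0}
    - {"slide":[0,30,0],"spin":0}

```text
t: 7.5
tcp_pos: [0.3804, -0.0162, 0.2326]
orientation: [-0.038, 0.98, -0.196, -0.009]
force: [-0.5, -0.1, -0.2]
width: 0.994
grasp_force: 0.0
```

```bash
cat > s.py <<'E'
from station import *
from h import *
s=sense();print(np.round(s['joint_positions'],3));print(*st(s))
E
python3 s.py
```

```text
[-0.107 -0.024 -0.298  1.307  0.077 -2.854]
[ 0.3804 -0.0162  0.2326] theta -0.3934 tilt [-0.002  0.078] F [-0.5 -0.1 -0.2] w 84.9 g 0.0 t 7.5
```

>>> apply_moves:
  plan:
    - {"slide":[0,0,0],"spin":-0.14}
    - {"slide":[0,0,0],"spin":-0.13}
    - {"slide":[0,25,0],"spin":0}
    - {"slide":[0,25,0],"spin":0}
    - {"slide":[0,25,0],"spin":0}
    - {"slide":[0,0,0],"spin":0}

```text
t: 8.1
tcp_pos: [0.376, -0.0514, 0.2275]
orientation: [-0.021, 0.996, -0.086, -0.004]
force: [0.2, -0.2, 0.8]
width: 0.995
grasp_force: 0.0
```

```bash
python3 s.py
```

```text
[-0.17  -0.023 -0.308  1.298  0.042 -3.139]
[ 0.376  -0.0514  0.2275] theta -0.1728 tilt [-0.005   0.0432] F [ 0.2 -0.2  0.8] w 85.0 g 0.0 t 8.1
```

>>> apply_moves:
  plan:
    - {"slide":[0,-30,0],"spin":0}
    - {"slide":[0,-35,0],"spin":0}
    - {"slide":[0,-35,0],"spin":0}
    - {"slide":[0,-30,0],"spin":0}
    - {"slide":[0,0,0],"spin":-0.12}
    - {"slide":[0,0,0],"spin":-0.12}
    - {"slide":[0,0,0],"spin":-0.1}
    - {"slide":[0,0,0],"spin":0}

```text
t: 8.9
tcp_pos: [0.3977, 0.0809, 0.2332]
orientation: [-0.021, 0.996, 0.082, -0.0]
force: [-0.6, 0.1, -0.6]
width: 0.995
grasp_force: 0.0
```

>>> apply_moves:
  plan:
    - {"slide":[0,25,0],"spin":0}
    - {"slide":[0,25,0],"spin":0}
    - {"slide":[0,0,0],"spin":0}

```text
t: 9.2
tcp_pos: [0.4016, 0.0587, 0.2313]
orientation: [-0.008, 0.998, 0.066, 0.001]
force: [0.3, -0.7, -0.2]
width: 0.996
grasp_force: 0.0
```

```bash
python3 s.py
```

```text
[ 0.132  0.017 -0.258  1.293  0.017 -3.141]
[0.4016 0.0587 0.2313] theta 0.1313 tilt [0.0004 0.0167] F [ 0.3 -0.7 -0.2] w 85.1 g 0.0 t 9.2
```

>>> apply_moves:
  plan:
    - {"slide":[0,0,0],"spin":0.12}
    - {"slide":[0,27,0],"spin":0}
    - {"slide":[0,27,0],"spin":0}
    - {"slide":[0,0,0],"spin":0}
    - {"slide":[0,10,0],"spin":0}
    - {"slide":[0,10,0],"spin":0}
    - {"slide":[0,0,0],"spin":0}

```text
t: 9.9
tcp_pos: [0.4023, 0.0008, 0.2302]
orientation: [-0.003, 1.0, -0.001, 0.0]
force: [0.8, 0.4, -0.4]
width: 0.999
grasp_force: 0.0
```

```bash
python3 s.py
```

```text
[-2.000e-03  1.200e-02 -2.660e-01  1.293e+00  5.000e-03 -3.141e+00]
[0.4023 0.0008 0.2302] theta -0.0028 tilt [0.0007 0.0051] F [ 0.8  0.4 -0.4] w 85.3 g 0.0 t 9.9
```

>>> apply_moves:
  plan:
    - {"slide":[0,7,0],"spin":0}
    - {"slide":[0,0,0],"spin":0}
    - {"slide":[0,0,0],"spin":0}

```text
t: 10.2
tcp_pos: [0.4023, -0.002, 0.2302]
orientation: [-0.001, 1.0, -0.004, 0.0]
force: [-0.8, -0.1, 0.4]
width: 1.0
grasp_force: 0.0
```

```bash
python3 s.py
```

```text
[-7.000e-03  1.200e-02 -2.660e-01  1.292e+00  2.000e-03 -3.141e+00]
[ 0.4023 -0.002   0.2302] theta -0.0075 tilt [0.0006 0.002 ] F [-0.8 -0.1  0.4] w 85.4 g 0.0 t 10.2
```

>>> apply_moves:
  plan:
    - {"slide":[0,4,0],"spin":0}
    - {"slide":[0,0,0],"spin":0.15}
    - {"slide":[0,0,0],"spin":0.15}
    - {"slide":[0,0,0],"spin":0.15}
    - {"slide":[0,0,0],"spin":0.15}
    - {"slide":[0,0,0],"spin":0.15}
    - {"slide":[0,0,0],"spin":0.15}
    - {"slide":[0,0,0],"spin":0.15}

```text
t: 11.0
tcp_pos: [0.4023, -0.0039, 0.2302]
orientation: [-0.0, 0.861, -0.508, 0.0]
force: [-0.1, -0.4, -0.3]
width: 0.996
grasp_force: 0.0
```

>>> apply_moves:
  plan:
    - {"slide":[0,0,0],"spin":0.15}
    - {"slide":[0,0,0],"spin":0.15}
    - {"slide":[0,0,0],"spin":0.15}
    - {"slide":[0,0,0],"spin":0.15}
    - {"slide":[0,0,0],"spin":0.15}
    - {"slide":[0,0,0],"spin":0.15}
    - {"slide":[0,0,0],"spin":0.15}
    - {"slide":[0,0,0],"spin":0.15}

```text
t: 11.8
tcp_pos: [0.4023, -0.0039, 0.2302]
orientation: [0.0, -0.424, 0.906, -0.0]
force: [-0.2, 0.4, 0.1]
width: 1.0
grasp_force: 0.0
```

>>> apply_moves:
  plan:
    - {"slide":[0,0,0],"spin":0.15}
    - {"slide":[0,0,0],"spin":0.15}
    - {"slide":[0,0,0],"spin":0.15}
    - {"slide":[0,0,0],"spin":0.15}
    - {"slide":[0,0,0],"spin":0.15}
    - {"slide":[0,0,0],"spin":0.07}
    - {"slide":[0,0,0],"spin":0}
    - {"slide":[0,0,0],"spin":0}

```text
t: 12.6
tcp_pos: [0.4023, -0.0039, 0.2302]
orientation: [0.0, -0.032, 0.999, -0.0]
force: [0.7, -0.6, 0.3]
width: 0.994
grasp_force: 0.0
```

>>> apply_moves:
  plan:
    - {"slide":[-26,20,0],"spin":0}
    - {"slide":[-26,21,0],"spin":0}
    - {"slide":[-27,21,0],"spin":0}
    - {"slide":[-27,21,0],"spin":0}
    - {"slide":[-27,21,0],"spin":0}
    - {"slide":[-27,21,0],"spin":0}
    - {"slide":[0,0,0],"spin":0}
    - {"slide":[0,0,0],"spin":0}

```text
t: 13.4
tcp_pos: [0.5544, 0.131, 0.2296]
orientation: [-0.0, -0.032, 0.999, -0.0]
force: [-0.2, 0.3, 0.0]
width: 0.994
grasp_force: 0.0
```

```bash
python3 s.py;python3 look.py .48 .128 .05 w3
```

```text
[ 0.232  0.361  0.16   1.371 -0.     0.169]
[0.5544 0.131  0.2296] theta -3.0782 tilt [-0.0004 -0.0004] F [-0.2  0.3  0. ] w 84.9 g 0.0 t 13.4
[0.5544 0.131  0.2296] theta -3.0782 tilt [-0.0004 -0.0004] F [-0.2  0.3  0. ] w 84.9 g 0.0 t 13.4
lid [4.797000e-01 1.272000e-01 7.100000e-02 1.067538e+02 5.772390e+01
 5.110000e-02] rows 59 156 cols 226 280
```

View pics/w3.png

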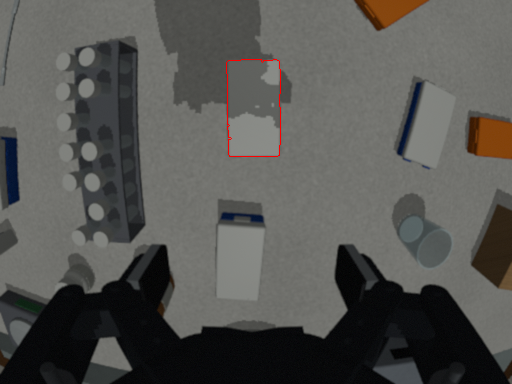

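The picture shows d2 outlined well at cols 226–280, rows 59–156, with d1 behind it at (240,255). The tool is level, and the two opposed views of d2 agree to 1 mm. Moving to grasp d2.

>>> apply_moves:
  plan:
    - {"slide":[25,0,0],"spin":-0.008}
    - {"slide":[25,0,0],"spin":0}
    - {"slide":[25,0.5,0],"spin":0}
    - {"slide":[0,0,40],"spin":0}
    - {"slide":[0,0,40],"spin":0}
    - {"slide":[0,0,40],"spin":0}
    - {"slide":[0,0,30],"spin":0}
    - {"slide":[0,0,0],"spin":0}

```text
t: 14.25
tcp_pos: [0.4766, 0.1249, 0.0775]
orientation: [-0.002, -0.034, 0.999, -0.001]
force: [0.2, -0.1, 0.4]
width: 0.994
grasp_force: 0.0
```

```bash
python3 s.py
```

```text
[ 0.256  0.287 -0.34   0.949 -0.     0.187]
[0.4766 0.1249 0.0775] theta -3.0726 tilt [-0.0046 -0.0015] F [ 0.2 -0.1  0.4] w 84.8 g 0.0 t 14.25
```

>>> apply_moves:
  plan:
    - {"slide":[0,0,0],"spin":0}
    - {"slide":[0,0,0],"spin":0}

```text
t: 14.45
tcp_pos: [0.4806, 0.1262, 0.0823]
orientation: [0.002, -0.034, 0.999, 0.0]
force: [0.3, 0.2, 0.4]
width: 0.995
grasp_force: 0.0
```

```bash
python3 s.py
```

```text
[ 0.257  0.284 -0.331  0.953 -0.     0.188]
[0.4806 0.1262 0.0823] theta -3.0727 tilt [0.0033 0.0006] F [0.3 0.2 0.4] w 84.9 g 0.0 t 14.45
```

>>> apply_moves:
  plan:
    - {"slide":[0,0,0],"spin":0}
    - {"slide":[0,0,15],"spin":0}
    - {"slide":[0,0,20],"spin":0}
    - {"slide":[0,0,20],"spin":0}
    - {"slide":[0,0,12],"spin":0}
    - {"slide":[0,0,6],"spin":0}
    - {"slide":[0,0,0],"spin":0}
    - {"slide":[0,0,0],"spin":0}

```text
t: 15.25
tcp_pos: [0.4802, 0.1263, 0.008]
orientation: [0.001, -0.035, 0.999, 0.0]
force: [0.1, -0.1, 0.5]
width: 0.996
grasp_force: 0.0
```

```bash
python3 s.py
```

```text
[ 0.257  0.365 -0.431  0.774 -0.     0.188]
[0.4802 0.1263 0.008 ] theta -3.0725 tilt [0.0015 0.0003] F [ 0.1 -0.1  0.5] w 85.1 g 0.0 t 15.25
```

>>> apply_moves:
  plan:
    - {"slide":[0,0,0],"spin":0}
    - {"slide":[0,0,0],"spin":0}
    - {"slide":[0,0,0],"spin":0}
    - {"slide":[0,0,0],"spin":0}
    - {"slide":[0,0,0],"spin":0}
    - {"slide":[0,0,0],"spin":0}
  claw: 40
  grip_force: 40

```text
t: 15.85
tcp_pos: [0.4801, 0.1264, 0.0079]
orientation: [0.001, -0.035, 0.999, 0.0]
force: [-1.0, -1.0, 6.2]
width: 0.674
grasp_force: 42.9
```

```bash
python3 s.py
```

```text
[ 0.257  0.364 -0.431  0.773 -0.     0.188]
[0.4801 0.1264 0.0079] theta -3.0725 tilt [0.0018 0.0004] F [-1.  -1.   6.2] w 57.5 g 42.9 t 15.85
```

Grasped, width 57.5 mm. Lifting and carrying over the rack.

>>> apply_moves:
  plan:
    - {"slide":[0,0,-10],"spin":0}
    - {"slide":[0,0,-25],"spin":0}
    - {"slide":[0,0,-30],"spin":0}
    - {"slide":[0,0,-30],"spin":0}
    - {"slide":[0,0,-25],"spin":0}
    - {"slide":[0,0,-20],"spin":0}
    - {"slide":[0,0,-5],"spin":0}
    - {"slide":[0,0,0],"spin":0}

```text
t: 16.65
tcp_pos: [0.4799, 0.1263, 0.1528]
orientation: [0.001, -0.035, 0.999, 0.0]
force: [0.4, 0.5, -2.4]
width: 0.675
grasp_force: 43.5
```

>>> apply_moves:
  plan:
    - {"slide":[-2,-15,0],"spin":0}
    - {"slide":[-4,-28,0],"spin":0}
    - {"slide":[-5,-36,0],"spin":0}
    - {"slide":[-6,-36,0],"spin":0}
    - {"slide":[-6,-36,0],"spin":0}
    - {"slide":[-6,-36,0],"spin":0}
    - {"slide":[-6,-36,0],"spin":0}
    - {"slide":[-6,-36,0],"spin":0}

```text
t: 17.45
tcp_pos: [0.5377, -0.1308, 0.1509]
orientation: [-0.001, -0.034, 0.999, 0.0]
force: [-0.3, 0.7, -2.0]
width: 0.678
grasp_force: 43.6
```

>>> apply_moves:
  plan:
    - {"slide":[-6,-36,0],"spin":0}
    - {"slide":[-6,-36,0],"spin":0}
    - {"slide":[-5,-36,0],"spin":0}
    - {"slide":[-3,-25,0],"spin":0}
    - {"slide":[-1,-13,0],"spin":0.055}
    - {"slide":[0,0,0],"spin":0.055}
    - {"slide":[0,0,0],"spin":0.046}
    - {"slide":[0,0,0],"spin":0}

```text
t: 18.25
tcp_pos: [0.5687, -0.2734, 0.1507]
orientation: [-0.001, 0.044, 0.999, 0.0]
force: [-1.1, 0.3, -1.2]
width: 0.675
grasp_force: 43.6
```

>>> apply_moves:
  plan:
    - {"slide":[0,0,0],"spin":0}
    - {"slide":[0,0,0],"spin":0}

```text
t: 18.45
tcp_pos: [0.5692, -0.2733, 0.1518]
orientation: [-0.0, 0.043, 0.999, 0.0]
force: [-0.8, 0.7, -2.1]
width: 0.674
grasp_force: 43.6
```

```bash
python3 s.py
python3 - <<'E'
from h import *
from station import *
f=grab_frame('scene');np.savez('scene1.npz',**f);cv2.imwrite('pics/sc1.png',cv2.resize(f['color'][60:220,110:310,::-1],None,fx=3,fy=3))
E
```

```text
[-0.448  0.511  0.191  1.252  0.    -0.362]
[ 0.5692 -0.2733  0.1518] theta 3.0559 tilt [-0.0001  0.0003] F [-0.8  0.7 -2.1] w 57.6 g 43.6 t 18.45
```

View pics/sc1.png

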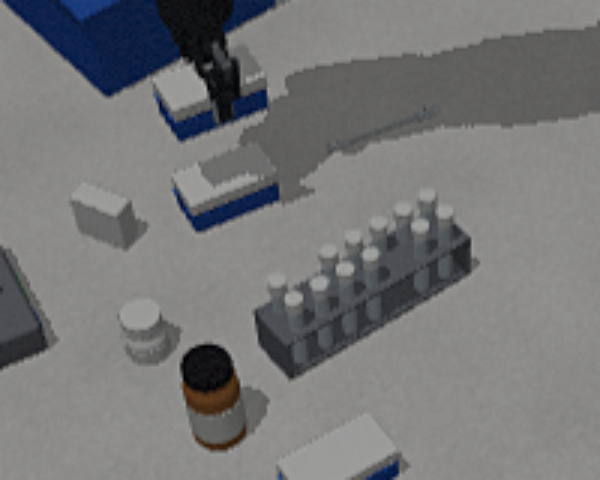

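The scene shows the held case (210,90) squarely above the base (225,185), nothing else disturbed. Lowering.

>>> apply_moves:
  plan:
    - {"slide":[-1.2,-0.4,10],"spin":0}
    - {"slide":[0,0,20],"spin":0}
    - {"slide":[0,0,20],"spin":0}
    - {"slide":[0,0,20],"spin":0}
    - {"slide":[0,0,13],"spin":0}
    - {"slide":[0,0,5],"spin":0}
    - {"slide":[0,0,0],"spin":0}
    - {"slide":[0,0,0],"spin":0}

```text
t: 19.3
tcp_pos: [0.571, -0.2743, 0.0651]
orientation: [0.001, 0.043, 0.999, -0.0]
force: [-0.1, -0.5, -2.1]
width: 0.677
grasp_force: 43.6
```

>>> apply_moves:
  plan:
    - {"slide":[0,0,2],"spin":0}
    - {"slide":[0,0,1.5],"spin":0}
    - {"slide":[0,0,0],"spin":0}

```text
t: 19.6
tcp_pos: [0.5706, -0.2741, 0.0609]
orientation: [0.0, 0.043, 0.999, -0.0]
force: [-0.4, 0.3, -1.8]
width: 0.676
grasp_force: 43.6
```

```bash
python3 s.py
```

```text
[-0.448  0.562  0.04   1.048  0.    -0.361]
[ 0.5706 -0.2741  0.0609] theta 3.0546 tilt [ 0.0008 -0.0001] F [-0.4  0.3 -1.8] w 57.7 g 43.6 t 19.6
```

>>> apply_moves:
  plan:
    - {"slide":[0,0,1.5],"spin":0}
    - {"slide":[0,0,1],"spin":0}
    - {"slide":[0,0,0],"spin":0}
    - {"slide":[0,0,0],"spin":0}

```text
t: 20.0
tcp_pos: [0.5705, -0.2741, 0.0583]
orientation: [0.0, 0.043, 0.999, 0.0]
force: [-0.4, -0.6, -0.7]
width: 0.673
grasp_force: 43.6
```

```bash
python3 s.py
```

```text
[-0.448  0.564  0.036  1.042  0.    -0.361]
[ 0.5705 -0.2741  0.0583] theta 3.0546 tilt [0.0006 0.    ] F [-0.4 -0.6 -0.7] w 57.5 g 43.6 t 20.0
```

>>> apply_moves:
  plan:
    - {"slide":[0,0,0.5],"spin":0}
    - {"slide":[0,0,0],"spin":0}

```text
t: 20.2
tcp_pos: [0.5706, -0.2741, 0.058]
orientation: [0.0, 0.043, 0.999, -0.0]
force: [-1.6, 0.6, 1.3]
width: 0.676
grasp_force: 43.8
```

>>> apply_moves:
  plan:
    - {"slide":[0,0,0],"spin":0}
    - {"slide":[0,0,0],"spin":0}
    - {"slide":[0,0,0],"spin":0}
    - {"slide":[0,0,0],"spin":0}
    - {"slide":[0,0,-10],"spin":0}
    - {"slide":[0,0,-20],"spin":0}
    - {"slide":[0,0,-35],"spin":0}
    - {"slide":[0,0,-35],"spin":0}
  claw: 85

```text
t: 21.0
tcp_pos: [0.5701, -0.2739, 0.1595]
orientation: [0.0, 0.043, 0.999, 0.0]
force: [-0.0, 0.5, 0.6]
width: 0.997
grasp_force: 0.0
```

>>> apply_moves:
  plan:
    - {"slide":[0,0,-35],"spin":0}
    - {"slide":[0,0,-30],"spin":0}
    - {"slide":[0,0,-10],"spin":0}
    - {"slide":[0,0,0],"spin":0}
    - {"slide":[0,0,0],"spin":0}

```text
t: 21.5
tcp_pos: [0.5702, -0.274, 0.2319]
orientation: [-0.0, 0.043, 0.999, 0.0]
force: [0.5, -0.3, -0.1]
width: 0.998
grasp_force: 0.0
```

```bash
python3 look.py .5705 -.274 .1 w4;  python3 - <<'E'
from h import *
from station import *
f=grab_frame('scene');C=cloud(f);m=(C[...,2]>.085)&(C[...,2]<.112)&(np.hypot(C[...,0]-.57,C[...,1]+.27)<.09)
P=C[m];print(len(P),P.mean(0))
E
```

```text
[ 0.5702 -0.274   0.2319] theta 3.0546 tilt [-0.0002  0.0004] F [ 0.5 -0.3 -0.1] w 85.3 g 0.0 t 21.5
lid [ 5.698000e-01 -2.742000e-01 -8.170000e-02  1.080508e+02  5.713420e+01
  1.012000e-01] rows 129 237 cols 221 282
491 [ 0.5721201  -0.26705503  0.09673032]
```

View pics/w4.png

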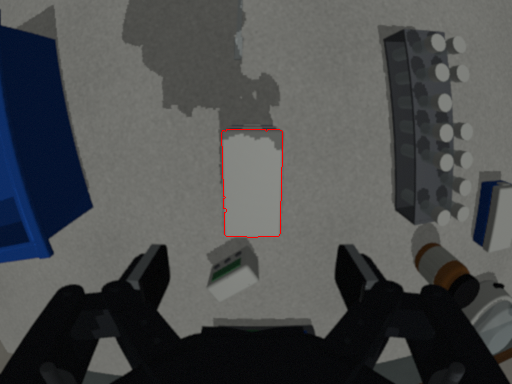

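Case 2 sits squarely at (0.5698,-0.2742), within 1 mm and 0.004 rad of the base; the outline spans rows 129–237, cols 221–282. Going for d1.

>>> apply_moves:
  plan:
    - {"slide":[-2,15,0],"spin":0}
    - {"slide":[-4,30,0],"spin":0}
    - {"slide":[-5,36,0],"spin":0}
    - {"slide":[-5,36,0],"spin":0}
    - {"slide":[-5,36,0],"spin":0}
    - {"slide":[-5,36,0],"spin":0}
    - {"slide":[-5,36,0],"spin":0}
    - {"slide":[-5,36,0],"spin":0}

```text
t: 22.4
tcp_pos: [0.6287, -0.0148, 0.2322]
orientation: [-0.0, 0.043, 0.999, 0.0]
force: [-0.3, -0.2, -0.6]
width: 0.998
grasp_force: 0.0
```

>>> apply_moves:
  plan:
    - {"slide":[-5,36,0],"spin":0}
    - {"slide":[-5,36,0],"spin":0}
    - {"slide":[-5,36,0],"spin":0}
    - {"slide":[-3,21,0],"spin":-0.04}
    - {"slide":[-1,10,0],"spin":-0.04}
    - {"slide":[0,0,0],"spin":-0.007}
    - {"slide":[0,0,0],"spin":0}
    - {"slide":[0,0,0],"spin":0}

```text
t: 23.2
tcp_pos: [0.6594, 0.1185, 0.233]
orientation: [0.0, 0.001, 1.0, -0.0]
force: [0.1, 0.1, -0.2]
width: 0.991
grasp_force: 0.0
```

```bash
python3 s.py;python3 look.py .668 .12 .05 w5
```

```text
[ 0.178  0.598  0.539  1.511 -0.     0.18 ]
[0.6594 0.1185 0.233 ] theta 3.1397 tilt [ 0.0006 -0.0002] F [ 0.1  0.1 -0.2] w 84.6 g 0.0 t 23.2
[0.6594 0.1185 0.233 ] theta 3.1397 tilt [ 0.0006 -0.0002] F [ 0.1  0.1 -0.2] w 84.6 g 0.0 t 23.2
lid [ 6.686000e-01  1.212000e-01 -7.600000e-03  1.072439e+02  5.730390e+01
  5.120000e-02] rows 135 226 cols 229 281
```

>>> apply_moves:
  plan:
    - {"slide":[-9.2,2.7,0],"spin":0.006}
    - {"slide":[0,0,15],"spin":0}
    - {"slide":[0,0,30],"spin":0}
    - {"slide":[0,0,30],"spin":0}
    - {"slide":[0,0,30],"spin":0}
    - {"slide":[0,0,30],"spin":0}
    - {"slide":[0,0,20],"spin":0}
    - {"slide":[0,0,0],"spin":0}

```text
t: 24.05
tcp_pos: [0.667, 0.1212, 0.0751]
orientation: [-0.002, 0.004, 1.0, -0.0]
force: [-0.8, -0.4, 0.7]
width: 0.997
grasp_force: 0.0
```

>>> apply_moves:
  plan:
    - {"slide":[0,0,20],"spin":0}
    - {"slide":[0,0,25],"spin":0}
    - {"slide":[0,0,15],"spin":0}
    - {"slide":[0,0,10],"spin":0}
    - {"slide":[0,0,0],"spin":0}
    - {"slide":[0,0,0],"spin":0}

```text
t: 24.65
tcp_pos: [0.6696, 0.1223, 0.0091]
orientation: [0.001, 0.003, 1.0, 0.0]
force: [-0.9, -0.0, 0.8]
width: 0.994
grasp_force: 0.0
```

```bash
python3 s.py
```

```text
[ 0.181  0.695  0.136  1.01  -0.     0.187]
[0.6696 0.1223 0.0091] theta 3.1352 tilt [0.0019 0.0002] F [-0.9 -0.   0.8] w 84.9 g 0.0 t 24.65
```

>>> apply_moves:
  plan:
    - {"slide":[0.5,-0.8,1],"spin":0}
    - {"slide":[0,0,0],"spin":0}
    - {"slide":[0,0,0],"spin":0}
    - {"slide":[0,0,0],"spin":0}
    - {"slide":[0,0,0],"spin":0}
    - {"slide":[0,0,0],"spin":0}
    - {"slide":[0,0,0],"spin":0}
  claw: 40
  grip_force: 40

```text
t: 25.35
tcp_pos: [0.6689, 0.1216, 0.0078]
orientation: [0.001, 0.003, 1.0, -0.0]
force: [-1.8, -0.5, 5.7]
width: 0.668
grasp_force: 43.6
```

```bash
python3 s.py
```

```text
[ 0.18   0.695  0.132  1.006 -0.     0.186]
[0.6689 0.1216 0.0078] theta 3.1355 tilt [ 0.0019 -0.    ] F [-1.8 -0.5  5.7] w 57.1 g 43.6 t 25.35
```

>>> apply_moves:
  plan:
    - {"slide":[0,0,-10],"spin":0}
    - {"slide":[0,0,-25],"spin":0}
    - {"slide":[0,0,-30],"spin":0}
    - {"slide":[0,0,-30],"spin":0}
    - {"slide":[0,0,-30],"spin":0}
    - {"slide":[0,0,-20],"spin":0}
    - {"slide":[0,0,-5],"spin":0}
    - {"slide":[0,0,0],"spin":0}

```text
t: 26.15
tcp_pos: [0.6686, 0.1217, 0.1574]
orientation: [0.001, 0.003, 1.0, 0.0]
force: [0.0, -0.3, -2.2]
width: 0.674
grasp_force: 43.4
```

```bash
python3 s.py
```

```text
[ 0.18   0.617  0.382  1.334 -0.     0.186]
[0.6686 0.1217 0.1574] theta 3.1356 tilt [0.0017 0.0002] F [ 0.  -0.3 -2.2] w 57.6 g 43.4 t 26.15
```

>>> apply_moves:
  plan:
    - {"slide":[12,-12,0],"spin":0}
    - {"slide":[20,-25,0],"spin":0}
    - {"slide":[20,-33,0],"spin":0}
    - {"slide":[18,-36,0],"spin":0}
    - {"slide":[14,-36,0],"spin":0}
    - {"slide":[8,-36,0],"spin":0}
    - {"slide":[4,-36,0],"spin":0}
    - {"slide":[0,-36,0],"spin":0}

```text
t: 26.95
tcp_pos: [0.5693, -0.129, 0.1555]
orientation: [-0.001, 0.003, 1.0, 0.0]
force: [1.1, 0.2, -2.1]
width: 0.678
grasp_force: 43.4
```

>>> apply_moves:
  plan:
    - {"slide":[0,-36,0],"spin":0}
    - {"slide":[0,-36,0],"spin":0}
    - {"slide":[0,-34,0],"spin":0}
    - {"slide":[0,-26,0],"spin":0}
    - {"slide":[0,-14,0],"spin":0.039}
    - {"slide":[0,0,0],"spin":0.04}
    - {"slide":[0,0,0],"spin":0}
    - {"slide":[0,0,0],"spin":0}

```text
t: 27.75
tcp_pos: [0.5697, -0.2731, 0.1561]
orientation: [-0.0, 0.042, 0.999, 0.0]
force: [-0.1, 0.4, -1.8]
width: 0.673
grasp_force: 43.5
```

>>> apply_moves:
  plan:
    - {"slide":[0,0,0],"spin":0}

```text
t: 27.85
tcp_pos: [0.57, -0.2731, 0.1565]
orientation: [0.0, 0.042, 0.999, 0.0]
force: [0.1, -0.1, -1.8]
width: 0.675
grasp_force: 43.5
```

```bash
cat >> s.py <<'E'
import sys
if len(sys.argv)>1:
    x,y,yaw=map(float,sys.argv[1:4]);M=rot(s['orientation']);d=np.array([x,y,s['tcp_pos'][2]])-s['tcp_pos']
    th=np.arctan2(M[1,0],M[0,0]);e=(th-yaw+np.pi/2)%np.pi-np.pi/2
    print('slide mm',(M.T@d*1000).round(1),'spin',round(e,4))
E
python3 s.py .5703 -.2742 -.0847
```

```text
[-0.447  0.51   0.203  1.263  0.    -0.363]
[ 0.57   -0.2731  0.1565] theta 3.0579 tilt [0.0002 0.0002] F [ 0.1 -0.1 -1.8] w 57.6 g 43.5 t 27.85
slide mm [-0.4 -1.  -0. ] spin 0.001
```

>>> apply_moves:
  plan:
    - {"slide":[-0.4,-1,5],"spin":0.001}
    - {"slide":[0,0,12],"spin":0}
    - {"slide":[0,0,14],"spin":0}
    - {"slide":[0,0,8],"spin":0}
    - {"slide":[0,0,3],"spin":0}
    - {"slide":[0,0,1],"spin":0}
    - {"slide":[0,0,0],"spin":0}
    - {"slide":[0,0,0],"spin":0}

```text
t: 28.65
tcp_pos: [0.5706, -0.275, 0.1143]
orientation: [0.001, 0.043, 0.999, -0.0]
force: [0.2, -0.4, -1.5]
width: 0.674
grasp_force: 43.5
```

```bash
python3 s.py .5703 -.2742 -.0847
```

```text
[-0.449  0.529  0.125  1.166  0.    -0.363]
[ 0.5706 -0.275   0.1143] theta 3.0557 tilt [ 0.0014 -0.0004] F [ 0.2 -0.4 -1.5] w 57.6 g 43.5 t 28.65
slide mm [ 0.4  0.7 -0. ] spin -0.0012
```

>>> apply_moves:
  plan:
    - {"slide":[0.3,0.6,2.5],"spin":0}
    - {"slide":[0,0,1.5],"spin":0}
    - {"slide":[0,0,1],"spin":0}
    - {"slide":[0,0,0.7],"spin":0}
    - {"slide":[0,0,0],"spin":0}
    - {"slide":[0,0,0],"spin":0}

```text
t: 29.25
tcp_pos: [0.5701, -0.2742, 0.1081]
orientation: [0.0, 0.043, 0.999, -0.0]
force: [0.1, 0.5, -2.2]
width: 0.674
grasp_force: 43.5
```

```bash
python3 s.py .5703 -.2742 -.0847
```

```text
[-0.448  0.531  0.113  1.152  0.    -0.363]
[ 0.5701 -0.2742  0.1081] theta 3.0556 tilt [ 0.0007 -0.    ] F [ 0.1  0.5 -2.2] w 57.5 g 43.5 t 29.25
slide mm [-0.2  0.   0. ] spin -0.0013
```

>>> apply_moves:
  plan:
    - {"slide":[0,0,0.7],"spin":0}
    - {"slide":[0,0,0],"spin":0}
    - {"slide":[0,0,0],"spin":0}

```text
t: 29.55
tcp_pos: [0.5702, -0.2743, 0.1078]
orientation: [0.001, 0.043, 0.999, -0.0]
force: [-2.0, 1.2, 4.6]
width: 0.671
grasp_force: 43.9
```

```bash
python3 s.py .5703 -.2742 -.0847
```

```text
[-0.448  0.531  0.112  1.15   0.    -0.362]
[ 0.5702 -0.2743  0.1078] theta 3.0556 tilt [ 0.0012 -0.0003] F [-2.   1.2  4.6] w 57.3 g 43.9 t 29.55
slide mm [-0.1  0.1  0. ] spin -0.0013
```

Seated: 4.6 N contact. Releasing, rising and checking.

>>> apply_moves:
  plan:
    - {"slide":[0,0,0],"spin":0}
    - {"slide":[0,0,0],"spin":0}
    - {"slide":[0,0,0],"spin":0}
    - {"slide":[0,0,0],"spin":0}
    - {"slide":[0,0,-10],"spin":0}
    - {"slide":[0,0,-20],"spin":0}
    - {"slide":[0,0,-35],"spin":0}
    - {"slide":[0,0,-35],"spin":0}
  claw: 85

```text
t: 30.35
tcp_pos: [0.5696, -0.274, 0.2091]
orientation: [0.0, 0.043, 0.999, 0.0]
force: [0.9, 0.0, -0.4]
width: 0.994
grasp_force: 0.0
```

>>> apply_moves:
  plan:
    - {"slide":[0,0,-35],"spin":0}
    - {"slide":[0,0,-30],"spin":0}
    - {"slide":[0,0,-10],"spin":0}
    - {"slide":[0,0,0],"spin":0}
    - {"slide":[0,0,0],"spin":0}

```text
t: 30.85
tcp_pos: [0.5699, -0.2742, 0.2822]
orientation: [0.0, 0.043, 0.999, 0.0]
force: [0.4, 0.6, 0.1]
width: 0.997
grasp_force: 0.0
```

```bash
python3 look.py .5705 -.274 .15 w6
```

```text
[ 0.5699 -0.2742  0.2822] theta 3.0557 tilt [0.0005 0.    ] F [0.4 0.6 0.1] w 85.1 g 0.0 t 30.85
lid [ 5.699000e-01 -2.745000e-01 -9.270000e-02  1.078254e+02  5.712820e+01
  1.512000e-01] rows 129 237 cols 222 283
```

The column top is at (0.5699,-0.2745), yaw -0.09, height 151 mm, so it is square. Now the shallow case.

>>> apply_moves:
  plan:
    - {"slide":[3,15,0],"spin":0}
    - {"slide":[7,30,0],"spin":0}
    - {"slide":[10,38,0],"spin":0}
    - {"slide":[10,40,0],"spin":0}
    - {"slide":[10,40,0],"spin":0}
    - {"slide":[10,40,0],"spin":0}
    - {"slide":[10,40,0],"spin":0}
    - {"slide":[10,40,0],"spin":0}

```text
t: 31.7
tcp_pos: [0.5234, 0.0153, 0.2815]
orientation: [-0.0, 0.043, 0.999, -0.0]
force: [1.9, -0.4, 0.1]
width: 0.996
grasp_force: 0.0
```

>>> apply_moves:
  plan:
    - {"slide":[10,40,0],"spin":0}
    - {"slide":[10,40,0],"spin":0}
    - {"slide":[10,40,0],"spin":0}
    - {"slide":[10,40,0],"spin":0}
    - {"slide":[10,40,0],"spin":0}
    - {"slide":[10,40,0],"spin":0}
    - {"slide":[9,35,0],"spin":0}
    - {"slide":[8,25,0],"spin":0}

```text
t: 32.5
tcp_pos: [0.4724, 0.3211, 0.2811]
orientation: [-0.0, 0.042, 0.999, -0.0]
force: [0.0, -1.0, 0.3]
width: 0.994
grasp_force: 0.0
```

>>> apply_moves:
  plan:
    - {"slide":[3,10,10],"spin":0.04}
    - {"slide":[0,0,25],"spin":0.04}
    - {"slide":[0,0,15],"spin":0.024}
    - {"slide":[0,0,0],"spin":0}
    - {"slide":[0,0,0],"spin":0}
    - {"slide":[0,0,0],"spin":0}

```text
t: 33.1
tcp_pos: [0.4717, 0.3295, 0.2331]
orientation: [0.001, 0.095, 0.996, 0.0]
force: [-0.0, 0.2, 0.6]
width: 0.996
grasp_force: 0.0
```

```bash
python3 s.py .474 .36 -.19;python3 look.py .474 .36 .028 w7
```

```text
[ 0.61   0.371  0.184  1.382 -0.     0.8  ]
[0.4717 0.3295 0.2331] theta 2.952 tilt [0.0014 0.0005] F [-0.   0.2  0.6] w 85.0 g 0.0 t 33.1
slide mm [ 3.5 30.4  0. ] spin 0.0004
[0.4717 0.3295 0.2331] theta 2.952 tilt [0.0014 0.0005] F [-0.   0.2  0.6] w 85.0 g 0.0 t 33.1
lid [ 4.723000e-01  3.612000e-01 -1.890000e-01  1.092499e+02  5.765530e+01
  2.920000e-02] rows 120 209 cols 254 303
```

View pics/w7.png

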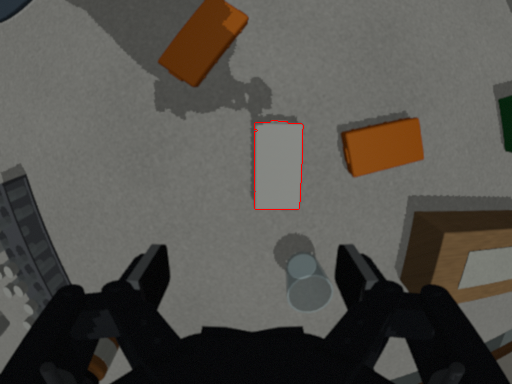

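The outline (cols 254–303, rows 120–209) sits on the white-lidded shallow case. The orange look-alikes at (205,42) and (385,147) and the beaker at (305,280) are clear of the fingers. Descending.

>>> apply_moves:
  plan:
    - {"slide":[3,16,0],"spin":0}
    - {"slide":[2.4,15.2,0],"spin":0}
    - {"slide":[0,0,15],"spin":0}
    - {"slide":[0,0,30],"spin":0}
    - {"slide":[0,0,30],"spin":0}
    - {"slide":[0,0,30],"spin":0}
    - {"slide":[0,0,30],"spin":0}
    - {"slide":[0,0,20],"spin":0}

```text
t: 33.95
tcp_pos: [0.4719, 0.3608, 0.0759]
orientation: [0.0, 0.095, 0.995, -0.0]
force: [-0.2, 0.6, 0.4]
width: 0.997
grasp_force: 0.0
```

>>> apply_moves:
  plan:
    - {"slide":[0,0,0],"spin":0}
    - {"slide":[0,0,15],"spin":0}
    - {"slide":[0,0,25],"spin":0}
    - {"slide":[0,0,15],"spin":0}
    - {"slide":[0,0,8],"spin":0}
    - {"slide":[0,0,0],"spin":0}
    - {"slide":[0,0,0],"spin":0}
    - {"slide":[0,0,0],"spin":0}

```text
t: 34.75
tcp_pos: [0.4729, 0.3617, 0.0156]
orientation: [0.001, 0.095, 0.995, 0.001]
force: [-0.2, -0.5, 0.0]
width: 0.991
grasp_force: 0.0
```

```bash
python3 s.py .4723 .3612 -.189
```

```text
[ 0.653  0.529 -0.142  0.898 -0.     0.843]
[0.4729 0.3617 0.0156] theta 2.9517 tilt [0.002  0.0011] F [-0.2 -0.5  0. ] w 84.7 g 0.0 t 34.75
slide mm [ 0.5 -0.6 -0. ] spin -0.0009
```

>>> apply_moves:
  plan:
    - {"slide":[0.5,-0.5,9],"spin":0}
    - {"slide":[0,0,6],"spin":0}
    - {"slide":[0,0,0],"spin":0}
    - {"slide":[0,0,0],"spin":0}

```text
t: 35.15
tcp_pos: [0.4714, 0.3606, -0.001]
orientation: [0.0, 0.095, 0.995, -0.0]
force: [-0.3, 0.4, 1.1]
width: 0.991
grasp_force: 0.0
```

>>> apply_moves:
  plan:
    - {"slide":[0,0,0],"spin":0}
    - {"slide":[0,0,0],"spin":0}
    - {"slide":[0,0,0],"spin":0}
    - {"slide":[0,0,0],"spin":0}
    - {"slide":[0,0,0],"spin":0}
    - {"slide":[0,0,0],"spin":0}
    - {"slide":[0,0,0],"spin":0}
  claw: 40
  grip_force: 40

```text
t: 35.85
tcp_pos: [0.4718, 0.3609, -0.0003]
orientation: [0.001, 0.095, 0.995, 0.0]
force: [-1.2, -0.3, 6.0]
width: 0.668
grasp_force: 43.6
```

```bash
python3 s.py .4723 .3612 -.189
```

```text
[ 0.653  0.544 -0.162  0.864 -0.     0.843]
[ 4.718e-01  3.609e-01 -3.000e-04] theta 2.9516 tilt [0.0011 0.0004] F [-1.2 -0.3  6. ] w 57.1 g 43.6 t 35.85
slide mm [-0.4  0.4  0. ] spin -0.001
```

Gripped. Lifting high and carrying over.

>>> apply_moves:
  plan:
    - {"slide":[0,0,-10],"spin":0}
    - {"slide":[0,0,-25],"spin":0}
    - {"slide":[0,0,-32],"spin":0}
    - {"slide":[0,0,-35],"spin":0}
    - {"slide":[0,0,-35],"spin":0}
    - {"slide":[0,0,-35],"spin":0}
    - {"slide":[0,0,-30],"spin":0}
    - {"slide":[0,0,-13],"spin":0}

```text
t: 36.65
tcp_pos: [0.472, 0.3611, 0.218]
orientation: [0.002, 0.095, 0.995, 0.001]
force: [0.0, 0.8, -2.0]
width: 0.671
grasp_force: 43.4
```

>>> apply_moves:
  plan:
    - {"slide":[-5,-14,0],"spin":0}
    - {"slide":[-10,-28,0],"spin":0}
    - {"slide":[-13,-36,0],"spin":0}
    - {"slide":[-13,-36,0],"spin":0}
    - {"slide":[-13,-36,0],"spin":0}
    - {"slide":[-13,-36,0],"spin":0}
    - {"slide":[-13,-36,0],"spin":0}
    - {"slide":[-13,-36,0],"spin":0}

```text
t: 37.45
tcp_pos: [0.5132, 0.0875, 0.2137]
orientation: [-0.0, 0.095, 0.995, -0.0]
force: [0.6, 0.3, -0.8]
width: 0.67
grasp_force: 43.3
```

>>> apply_moves:
  plan:
    - {"slide":[-13,-36,0],"spin":0}
    - {"slide":[-13,-36,0],"spin":0}
    - {"slide":[-13,-36,0],"spin":0}
    - {"slide":[-13,-36,0],"spin":0}
    - {"slide":[-13,-36,0],"spin":0}
    - {"slide":[-13,-36,0],"spin":0}
    - {"slide":[-13,-36,0],"spin":0}
    - {"slide":[-9,-28,0],"spin":0}

```text
t: 38.25
tcp_pos: [0.5583, -0.2066, 0.2135]
orientation: [-0.0, 0.095, 0.995, 0.0]
force: [0.7, -0.1, -2.3]
width: 0.674
grasp_force: 43.3
```

>>> apply_moves:
  plan:
    - {"slide":[-5,-14,0],"spin":-0.035}
    - {"slide":[0,0,0],"spin":-0.035}
    - {"slide":[0,0,0],"spin":-0.03}
    - {"slide":[0,0,0],"spin":0}
    - {"slide":[0,0,0],"spin":0}

```text
t: 38.75
tcp_pos: [0.5613, -0.2184, 0.2143]
orientation: [0.0, 0.045, 0.999, 0.0]
force: [0.7, 0.7, -1.3]
width: 0.673
grasp_force: 43.3
```

```bash
python3 s.py .5704 -.2744 -.0875
```

```text
[-0.371  0.433  0.228  1.366  0.    -0.281]
[ 0.5613 -0.2184  0.2143] theta 3.0513 tilt [0.0003 0.0001] F [ 0.7  0.7 -1.3] w 57.5 g 43.3 t 38.75
slide mm [-14.1 -54.9  -0. ] spin -0.0028
```

>>> apply_moves:
  plan:
    - {"slide":[-3,-12,0],"spin":-0.003}
    - {"slide":[-5,-18,0],"spin":0}
    - {"slide":[-4,-16,0],"spin":0}
    - {"slide":[-2,-8.5,0],"spin":0}
    - {"slide":[0,0,0],"spin":0}
    - {"slide":[0,0,0],"spin":0}
    - {"slide":[0,0,0],"spin":0}

```text
t: 39.45
tcp_pos: [0.5708, -0.2736, 0.2145]
orientation: [0.0, 0.043, 0.999, 0.0]
force: [0.5, 0.3, -1.7]
width: 0.672
grasp_force: 43.3
```

>>> apply_moves:
  plan:
    - {"slide":[0,0,5],"spin":0}
    - {"slide":[0,0,10],"spin":0}
    - {"slide":[0,0,10],"spin":0}
    - {"slide":[0,0,8],"spin":0}
    - {"slide":[0,0,5],"spin":0}
    - {"slide":[0,0,2],"spin":0}
    - {"slide":[0,0,0],"spin":0}
    - {"slide":[0,0,0],"spin":0}

```text
t: 40.25
tcp_pos: [0.571, -0.2743, 0.1747]
orientation: [0.001, 0.043, 0.999, -0.0]
force: [-0.6, 0.6, -2.0]
width: 0.669
grasp_force: 43.3
```

```bash
python3 s.py .5704 -.2744 -.0875
```

```text
[-0.448  0.508  0.245  1.307  0.    -0.361]
[ 0.571  -0.2743  0.1747] theta 3.0546 tilt [ 0.0011 -0.0003] F [-0.6  0.6 -2. ] w 57.1 g 43.3 t 40.25
slide mm [ 0.6 -0.1 -0. ] spin 0.0005
```

>>> apply_moves:
  plan:
    - {"slide":[0.5,0,3],"spin":0}
    - {"slide":[0,0,4],"spin":0}
    - {"slide":[0,0,2],"spin":0}
    - {"slide":[0,0,0],"spin":0}
    - {"slide":[0,0,0],"spin":0}
    - {"slide":[0,0,0],"spin":0}
    - {"slide":[0,0,0],"spin":0}
    - {"slide":[0,0,0],"spin":0}

```text
t: 41.05
tcp_pos: [0.5704, -0.2743, 0.1655]
orientation: [0.0, 0.044, 0.999, -0.0]
force: [-0.3, 0.1, -1.6]
width: 0.67
grasp_force: 43.3
```

```bash
python3 s.py .5704 -.2744 -.0875
python3 - <<'E'
from h import *
from station import *
f=grab_frame('scene');cv2.imwrite('pics/fin.png',cv2.resize(f['color'][50:220,110:290,::-1],None,fx=3.5,fy=3.5,interpolation=cv2.INTER_CUBIC))
g=dict(np.load('scene0.npz'))
C=cloud(f)
for z,n in((.15,'column'),(.193,'shallow')):
    m=(abs(C[...,2]-z)<.009)&(np.hypot(C[...,0]-.57,C[...,1]+.27)<.08);P=C[m];print(n,m.sum(),P.mean(0).round(4) if len(P) else '')
E
```

```text
[-0.448  0.509  0.223  1.284  0.    -0.361]
[ 0.5704 -0.2743  0.1655] theta 3.0546 tilt [ 0.0008 -0.0001] F [-0.3  0.1 -1.6] w 57.2 g 43.3 t 41.05
slide mm [ 0.  -0.1 -0. ] spin 0.0005
column 199 [ 0.5763 -0.2538  0.1469]
shallow 350 [ 0.5811 -0.267   0.1913]
```

View pics/fin.png

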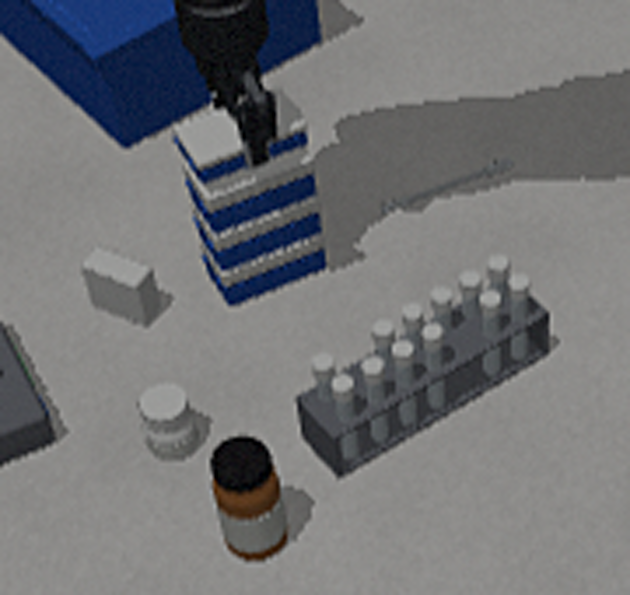

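The final picture shows the three-high column (265,240) square. The shallow case is held level over it at (240,135) with a gap of about 15.5 mm, and rack, bottle, jar and timer are in place. Handing in.

```bash
python3 -c "
from station import *
print(hand_in())"
```

```text
the job is handed in; nothing more can be done
None
```

I stacked both deep cases squarely on the standing one (within about 1 mm) and handed in at about 41 s, with the shallow case held level, square and still about 16 mm above the column.

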